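Clear the packers and hold the bolt head behind the fence bracket

ROBOT

A 7-joint arm with a two-finger parallel gripper is mounted at the origin on the work surface. World frame = base frame: x ahead of the robot, y to its left, z up, the work surface at z = 0. Lengths are in mm, angles in rad, forces in N, time in s.
With the tool pointing down it reaches from about 400 to 900 mm from the base axis. Payload 5.6 kg.
Tool frame: the origin (TCP) lies midway between the tips of the shut fingers; the grasp point (between the pads) lies 19 mm behind it; z points along the fingers, y is the line along which they close (so a half turn about z gives the same grasp; the last joint's range is limited). The gripper opens to 92 mm and grips with 3 to 60 N. Pads are 20 mm wide; open, the fingers measure 128 mm over their backs; the gripper's body (75 mm by 189 mm) begins 69 mm behind the grasp point.
Start: joints at [1.19, 0.468, -0.012, 1.603, 0.006, 1.071, -0.056], TCP at [215.376, -613.289, 182.092] pointing down, gripper open.
Joint ranges: [-2.53, 2.53], [-0.31, 2.02], [-1.57, 1.55], [0.28, 2.44], [-1.29, 4.43], [0.15, 1.84], [-2.92, 2.92]. Speed limits (rad/s): [2.57, 2.57, 3.14, 3.14, 3.14, 3.14, 3.14].

INTERFACE

Orientations are given as a rotation vector (axis times angle).
In Python, from cell import robot, grip, kin, viewer gives the robot as it stands. Calls block until the motion is done:
- robot.movep(position, orientation): joint-space move of the TCP to a pose.
- robot.servo_line(position, feed=150, rotation=None): straight line of the TCP; rotation=None keeps the orientation; feed is the mean speed in mm/s.
- robot.goto_joints(angles): joint-space move.
- grip(opening, newtons=None): opening from 0.0 (shut) to 1.0 (fully open); newtons is the grip in N (None keeps the last); returns when the fingers have stopped.
- robot.hold(seconds).
- kin.ik(position, orientation): joint angles nearest the present ones, or None.
- robot.observe(): the state.
- viewer.read_camera(name): name is "scene" or "top" or "wrist"; returns the picture (384x512x3 uint8, red, green, blue); there is no depth.
- viewer.camera_info(name): a dict with "camera_matrix" (3x3 intrinsics, pixels), "R" (3x3) and "t" (3): a world point X has camera coordinates R X + t. Camera axes: x right, y down, z forward; pixel columns grow to the right and rows downward; lengths in mm; the calibration is good to about 2 mm. A picture is of the moment at which its call begins: read the wrist's pose just before it. camera_info takes no time and is no camera call; for the wrist camera it gives the pose at the moment of the call.
A pose or a line that the arm cannot do raises robot.IKError and nothing moves.
- robot.job_done(): hands the job in; it is judged then, once.
Trained networks look in the newest picture that a camera, given by its name, has taken for a name from the list of things; names that differ only in an ending like _2 or _b are one class to them, and where a whole thing is asked for, a point or a joint stands for the part that bears it (a point fixed in the world has none). Each returns a list of dicts, best first, with "confidence" (0 to 1); they miss things now and then, are a little off and sometimes report something else, mostly with a low value. They report only what shows in the picture. A call takes as long as a camera call. They do not tell look-alikes from the thing itself.
- viewer.silhouettes(name, camera): "mask" (384x512 bool, what is visible of it).
- viewer.pinpoint(name, camera): "at" ([x, y, z] in mm, in the coordinates of the camera as it stood for that picture, good to about 4 mm: a listed point, or the origin of a listed thing).
The state is a dict: "t": time; "joints": joint angles; "joint_velocities": joint speeds; "joint_torque": joint torques, N m; "tcp_pos": TCP position; "tcp_rot": TCP orientation; "contact_force": force on the tool from outside, world axes, zero at the start; "wrist_torque": the same for the moment, N m; "grip_width": opening from 0.0 (shut) to 1.0 (fully open); "grip_force": force on a finger pad.
Only numpy, scipy, OpenCV 4.12 (cv2) and the standard library are available. Lean on these libraries where they do the work, as an engineer would, in place of code of your own. Each camera call takes 0.05 s, during which the arm holds its last target. There are 200 camera calls.

TASK

Two coloured packers are lying across the router fence and are in the way of the bolt: put each one in the bin of its own colour. Then reach down into the gap behind the bracket, grip the bolt's hex head across its flats and hold it so that it cannot turn while I do up the nut from the front; do not spin the bolt, and finish still gripping it, not letting go. Leave everything else on the bench where it is.

Things in the scene. Friction and masses are not known exactly. Their poses are not given: they have to be found in the camera images.
- red_packer_center (a point): centre (half-way up) of the loose red flat packer: red plastic strip 100 (its x) x 28 (its y) x 6 mm, about 20 g, lying flat across the fence's two walls, underside 100 mm above the bench; under its middle the gap is empty 82 mm deep, so fingers can straddle its 28 mm width
- blue_packer_center (a point): centre (half-way up) of the loose blue flat packer: blue plastic strip 100 (its x) x 28 (its y) x 8 mm, about 20 g, lying flat across the fence's two walls, underside 100 mm above the bench; under its middle the gap is empty 82 mm deep, so fingers can straddle its 28 mm width
- red_bin: open red plastic bin, 150 (its x) x 110 (its y) x 45 mm high, walls and floor 4 mm, fixed; three red packers lie in it already, their tops 10 mm above the bench. A yellow bin of the same size is not used. Origin: centre of the underside; z up
- blue_bin: open blue plastic bin, 150 (its x) x 110 (its y) x 45 mm high, walls and floor 4 mm, fixed; three blue packers lie in it already, their tops 12 mm above the bench. A yellow bin of the same size is not used. Origin: centre of the underside; z up
- fence: fixed wooden router fence: base 103 x 360 x 18 mm and two walls 300 mm long (along y), tops 100 mm above the bench; open gap 60 mm wide between them (x -30 to +30), ended by gussets 276 mm apart. Rear wall x -45 to -30, nearer the robot; front wall x 30 to 48. Black knobs 42 mm high on the base's ends. Origin: centre of the underside; x away from the robot, z up
- bracket: dark steel angle bracket with a wooden stop block, fixed on the front wall's far face; 55 mm wide, top 100 mm above the bench, reaching to x = 106 mm. Origin: at bench level in the middle of the gap, abreast of the bolt; axes parallel to the fence's. The bolt's axis is the bracket's x axis, 65 mm up
- bolt_head (a point): centre of the bolt's hex head, in the gap, 35 mm below the wall tops, 15 mm from the front wall, 45 mm from the rear wall. Head 24 mm across flats, 27.7 across corners, 10 mm thick along the bracket's x; between it and the front wall 10 mm of 16 mm shank and a 30 mm washer (3 mm thick, on the wall). A packer lies across the fence 40 to 46 mm to each side of it
- bolt (a joint): turn of the bolt about its own axis (the bracket's x, right-handed), rad. At 0 two of the head's flats stand upright, facing along the fence (the bracket's +y and -y). The bolt turns easily (about 0.03 N m) but does not slide; it starts within 0.12 rad of 0
- spanner: the steel spanner for the nut, 220 mm, lying flat on the bench beyond the fence; loose; only to be left alone. Origin: under its middle
- glue: white glue bottle with an orange cap, 60 mm in diameter, 170 mm tall, standing; only to be left alone. Origin: under its middle
- mallet: hammer, 280 mm long, lying on the bench at the right; loose; only to be left alone. Origin: under its middle
- plane: small green block plane, 160 x 50 x 50 mm; loose; only to be left alone. Origin: under its middle
- offcut: pale wood offcut, 120 x 45 x 30 mm; loose; only to be left alone. Origin: under its middle
- square: try square, dark wooden stock 120 x 18 x 18 mm with a 160 mm steel blade; loose; only to be left alone. Origin: under its middle
- pencil: red carpenter's pencil, 160 x 8 x 8 mm; loose; only to be left alone. Origin: under its middle
There are look-alikes about, which are no part of the job. Of the things that look like the bracket, take the one that is farthest to the robot's left at the start. What is shaped like the red_bin but green is not meant.

How it is judged (in metres and radians):
On the way, in this order (a step that is already met when the one before it is completed fails the run):
1. the red packer lies in the red bin and the blue packer in the blue bin, both let go (x of red_packer_center in the frame of red_bin between -0.068 and 0.068 m and y of red_packer_center in the frame of red_bin between -0.05 and 0.05 m and z of red_packer_center in the frame of red_bin between 0 and 0.038 m and x of blue_packer_center in the frame of blue_bin between -0.068 and 0.068 m and y of blue_packer_center in the frame of blue_bin between -0.05 and 0.05 m and z of blue_packer_center in the frame of blue_bin between 0 and 0.038 m and contact force between the fingers and red_packer below 0.1 N and contact force between the fingers and blue_packer below 0.1 N), for 0.2 s.
2. the bolt head is gripped between the fingers (contact force between the fingers and bolt above 15 N and distance between the grasp point and bolt_head below 0.02 m and value of joint bolt between -0.3 and 0.3 rad), for 0.2 s.
At the end, for the whole second after the job is handed in: Each packer lies inside the bin of its own colour (centre within the walls and below the rim); the gripper still holds the bolt head between its fingers (grasp point within 20 mm of the head's centre, more than 15 N on the bolt), the bolt is still and within 0.3 rad (17 degrees) of flats upright (all of step 2 and x of red_packer_center in the frame of red_bin between -0.068 and 0.068 m and y of red_packer_center in the frame of red_bin between -0.05 and 0.05 m and z of red_packer_center in the frame of red_bin between 0 and 0.038 m and x of blue_packer_center in the frame of blue_bin between -0.068 and 0.068 m and y of blue_packer_center in the frame of blue_bin between -0.05 and 0.05 m and z of blue_packer_center in the frame of blue_bin between 0 and 0.038 m and velocity of joint bolt between -0.1 and 0.1 rad/s); the arm keeps its last pose, push and grip.
It fails at once if the bolt is turned by more than 0.5 rad from flats upright (value of joint bolt above 0.5 rad or value of joint bolt below -0.5 rad).
It fails at once if a bystander on the bench is pushed more than 30 mm or the glue bottle is knocked over (distance of any of spanner, glue, mallet, plane, offcut, square, pencil from where it was at the start of the episode above 0.03 m or angle between glue's own z axis and vertical above 0.5 rad).
It also fails if it takes over 64 s, if anything falls off the work surface, if the arm or the gripper's body presses on something with over 40 N, if the wrist force passes 120 N, or if a joint passes its speed limit or range.

## Working session

There is one attempt and no reset: what is moved stays moved. The work goes in short steps, each a Python script; the robot and the scene stay as the last script left them, time stands still between calls to the robot, and variables do not carry over. Pictures are saved under pics/ and viewed, at most 10 in all, crops included, and the job is handed in when it is done.

```bash
mkdir -p pics; ls
cat > h.py <<'E'
import numpy as np, cv2
from cell import robot, grip, kin, viewer
def pts(name,cam,info):
    R=np.array(info["R"]);t=np.array(info["t"])
    return [(round(d["confidence"],2),np.round(R.T@(np.array(d["at"])-t)).astype(int).tolist()) for d in viewer.pinpoint(name,cam)]
def shot(cam,fn=None):
    info=viewer.camera_info(cam);im=viewer.read_camera(cam)
    if fn: cv2.imwrite("pics/"+fn,im[:,:,::-1])
    return im,info
E
python3 - <<'E'
from h import *
ims=[]
for c in ["scene","top"]:
    im,i=shot(c);ims.append(im)
    print(c)
    for n in ["red_packer_center","blue_packer_center","red_bin","blue_bin","fence","bracket","bolt_head","glue","mallet","plane","spanner"]:
        print(n,pts(n,c,i))
cv2.imwrite("pics/a.png",cv2.resize(np.vstack(ims),(400*1,600))[:,:,::-1]) if 0 else [cv2.imwrite(f"pics/{k}.png",cv2.resize(m,(800,600))[:,:,::-1]) for k,m in zip("st",ims)]
print(robot.observe())
E
```

```text
pics
scene
red_packer_center [(0.52, [544, -41, 104])]
blue_packer_center [(0.76, [549, 45, 103]), (0.16, [465, 519, 5])]
red_bin [(0.69, [618, 319, 3]), (0.59, [330, 125, -2])]
blue_bin [(0.69, [422, 336, 3])]
fence [(0.98, [543, -11, -2])]
bracket [(0.86, [542, -3, 1]), (0.68, [246, -189, -1])]
bolt_head [(0.38, [260, -188, 63])]
glue [(0.83, [687, -346, 0])]
mallet [(0.75, [599, -531, -4]), (0.47, [424, 336, 1])]
plane [(0.98, [463, 517, 7])]
spanner [(0.74, [778, 91, 2])]
top
red_packer_center [(0.73, [539, -44, 107]), (0.27, [664, 489, -3])]
blue_packer_center [(0.7, [548, 41, 101]), (0.19, [770, -123, 1])]
red_bin [(0.63, [327, 125, 1]), (0.62, [616, 315, -2])]
blue_bin [(0.9, [417, 335, -3])]
fence [(0.85, [544, -11, -2])]
bracket [(0.69, [242, -186, -7]), (0.47, [544, -3, 0])]
bolt_head [(0.59, [257, -191, 66]), (0.52, [561, -7, 66])]
glue [(0.75, [682, -352, 3]), (0.69, [417, 336, -5]), (0.46, [614, 315, 1])]
mallet [(0.61, [600, -528, 0])]
plane [(0.94, [464, 516, -2])]
spanner [(0.71, [775, 92, 3])]
{'t': 1.2, 'joints': array([ 1.18999763,  0.46749659, -0.01158156,  1.60267922,  0.00598873,
        1.07138658, -0.05631175]), 'joint_velocities': array([-1.53434305e-03,  3.43407022e-04,  5.00946208e-06,  1.05590911e-03,
        6.39780150e-04,  1.13792184e-03,  2.01826017e-03]), 'joint_torque': array([ 3.68290566e-04, -5.20425904e+01, -1.26556007e-02, -2.44046509e+01,
       -5.67492039e-02,  1.13623403e-02,  1.40782277e-05]), 'tcp_pos': array([ 215.37660984, -613.30767848,  182.10318518]), 'tcp_rot': array([ 3.09684615e+00,  5.27919035e-01, -3.59679806e-05]), 'contact_force': array([-0.26859984,  0.52821914, -0.86691134]), 'wrist_torque': array([-0.05733695, -0.00113322, -0.00428404]), 'grip_force': 0.0, 'grip_width': 0.9996896556417552}
```

View pics/s.png

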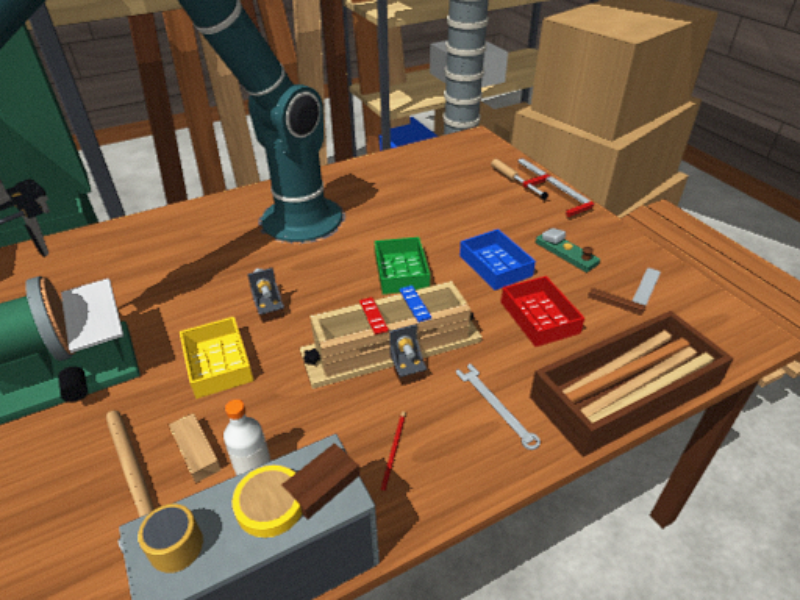

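View pics/t.png

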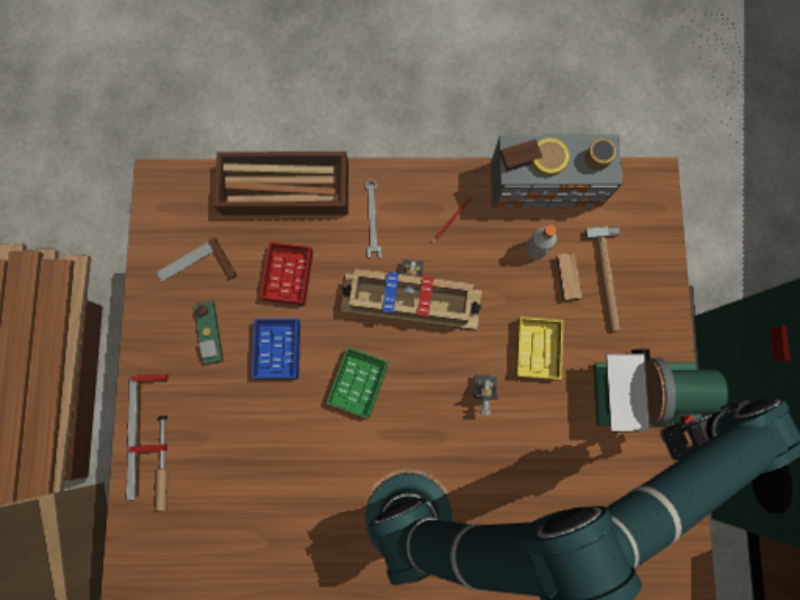

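The pictures agree with the networks. Red packer is at top (425,297), blue at (390,292), and the fence is slightly rotated with the left bracket at (411,268). Red bin is at (287,274) and blue bin at (275,350). The green bin and the right-hand bracket are decoys. Next I'll look from above the fence.

```bash
cat >> h.py <<'E'
from scipy.spatial.transform import Rotation as Ro
def down(yaw):
    "tool down, closing axis at yaw from world y; nearer wrist solution chosen by caller"
    c,s=np.cos(yaw),np.sin(yaw)
    x=np.array([c,s,0]);y=np.array([-s,c,0])
    return [Ro.from_matrix(np.c_[k*x,-k*y,[0,0,-1]]).as_rotvec() for k in (1,-1)]
def best(p,yaw):
    q0=None;b=None
    for r in down(yaw):
        q=kin.ik(p,r)
        if q is not None and (b is None or abs(q[6])<abs(b[1][6])): b=(r,q)
    return b
E
python3 - <<'E'
from h import *
robot.servo_line([215.4,-613.3,300],feed=250)
r,q=best([500,0,330],-0.12); print(q)
robot.movep([500,0,330],r)
o=robot.observe();print(o["t"],o["tcp_pos"],o["tcp_rot"])
im,i=shot("wrist","w1.png")
cv2.imwrite("pics/w1.png",cv2.resize(im,(800,600))[:,:,::-1])
for n in ["red_packer_center","blue_packer_center","fence","bracket","bolt_head","red_bin","blue_bin"]: print(n,pts(n,"wrist",i))
for n in ["red_packer_center","blue_packer_center"]:
    for d in viewer.silhouettes(n,"wrist")[:2]:
        m=d["mask"].astype(np.uint8);v,u=np.nonzero(m)
        K=np.array(i["camera_matrix"]);R=np.array(i["R"]);t=np.array(i["t"]);C=-R.T@t
        z=106 if "red" in n else 108
        D=(R.T@np.linalg.inv(K)@np.c_[u,v,np.ones(len(u))].T).T
        P=C+D*((z-C[2])/D[:,2])[:,None]
        print(n,round(d["confidence"],2),len(u),cv2.minAreaRect(P[:,:2].astype(np.float32)))
print(C,R)
E
```

```text
[ 0.69579957  0.17719791 -0.85537469  1.72523222  0.1384543   1.30190668
  1.26204167]
4.2333 [500.12733213  -1.04924252 329.81226699] [-1.91629710e-01 -3.13544025e+00  2.52758244e-06]
red_packer_center [(0.61, [537, -43, 104])]
blue_packer_center [(0.84, [544, 42, 101])]
fence [(0.88, [545, -11, 1])]
bracket [(0.82, [241, -190, -3]), (0.59, [546, 1, 0]), (0.3, [664, 489, -1])]
bolt_head [(0.73, [257, -191, 62]), (0.73, [615, 319, -1]), (0.58, [561, -2, 68]), (0.36, [603, -421, -2])]
red_bin [(0.79, [330, 131, 0]), (0.56, [613, 320, 2])]
blue_bin [(0.58, [607, -425, -1]), (0.56, [420, 335, 2])]
red_packer_center 0.61 1088 ((539.4100952148438, -44.45296096801758), (26.087491989135742, 100.23680877685547), 82.11559295654297)
blue_packer_center 0.67 1155 ((548.0186767578125, 42.282310485839844), (28.288667678833008, 99.68274688720703), 82.77300262451172)
[428.15423473   8.07368483 531.81864197] [[ 1.22457303e-01  9.92473781e-01 -5.22712262e-05]
 [ 9.58967558e-01 -1.18309537e-01  2.57651075e-01]
 [ 2.55705753e-01 -3.16013822e-02 -9.66238025e-01]]
```

View pics/w1.png

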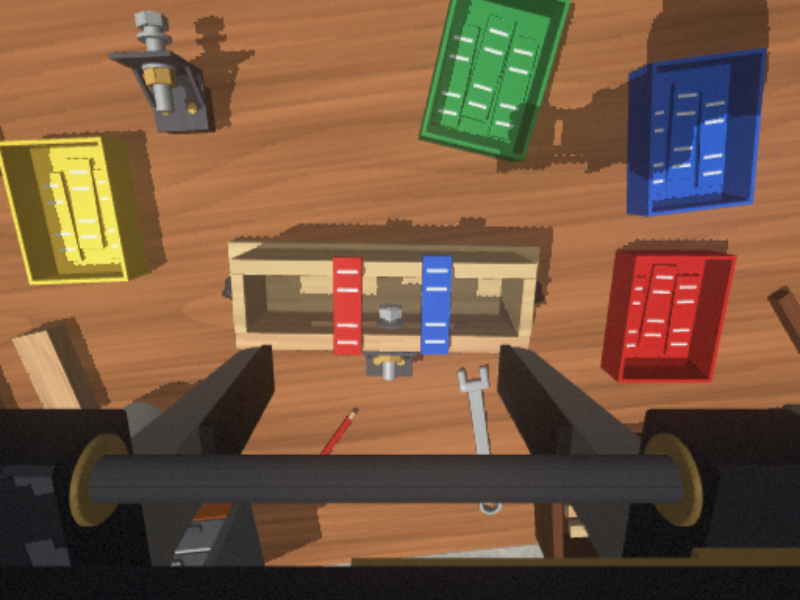

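Both packers measure 28 x 100 mm with yaw about -0.13, and sit about 88 mm apart either side of the head near (560,-3). That is consistent with the given sizes. I'll take red first.

```bash
cat >> h.py <<'E'
def pick(x,y,yaw,zc):
    r,q=best([x,y,170],yaw); robot.movep([x,y,170],r); grip(0.55)
    robot.servo_line([x,y,zc-13],feed=120); grip(0.0,15)
    o=robot.observe(); print("grip",o["grip_width"],o["grip_force"],o["contact_force"])
    robot.servo_line([x,y,190],feed=150)
    o=robot.observe(); print("lift",o["grip_width"],o["grip_force"],o["t"])
def place(x,y,yaw):
    r,q=best([x,y,110],yaw); robot.movep([x,y,110],r)
    robot.servo_line([x,y,19],feed=120); grip(0.44)
    o=robot.observe(); print("rel",o["grip_width"],o["contact_force"],o["t"])
    robot.servo_line([x,y,150],feed=200)
E
python3 - <<'E'
from h import *
pick(539.4,-44.5,-0.132,103)
E
```

```text
grip 0.006269846431744517 0.0 [0.29939494 1.23237674 0.22189518]
lift 0.006667212989276777 0.0 9.9
```

Run:
```python
from h import *
im,i=shot("wrist")
cv2.imwrite("pics/w2.png",cv2.resize(im,(800,600))[:,:,::-1])
print(robot.observe()["tcp_pos"],pts("red_packer_center","wrist",i))
```

```text
[538.71779698 -44.16659412 189.03876465] [(0.73, [541, -43, 105])]
```

View pics/w2.png

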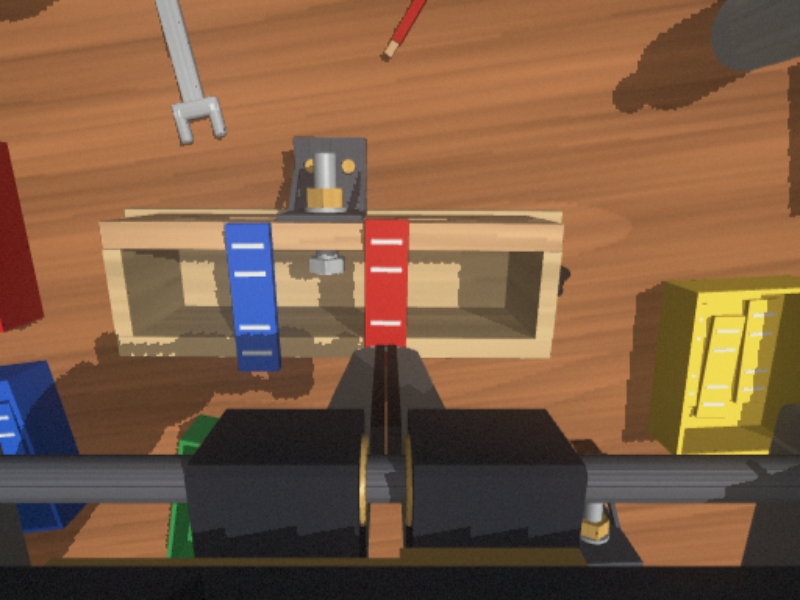

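Run:
```python
from h import *
K=lambda:None
o=robot.observe();p=o["tcp_pos"]
grip(0.55);print(robot.observe()["grip_width"])
robot.servo_line([539.4,-44.5,90],feed=120)
o=robot.observe();print(o["tcp_pos"],o["grip_width"],o["contact_force"],o["t"])
im,i=shot("wrist")
grip(0.33)
o=robot.observe();print(o["tcp_pos"],o["grip_width"],o["contact_force"],o["grip_force"])
im2,i=shot("wrist")
cv2.imwrite("pics/w3.png",cv2.resize(np.vstack([im[100:300],im2[100:300]]),(768,600))[:,:,::-1])
```

```text
0.5515266698136655
[539.89220316 -44.76805035  90.55847294] 0.5525924395306683 [-0.04885604  0.87557183  0.07770408] 11.8417
[539.42696835 -44.4565794   90.05567023] 0.32871030134221013 [ 0.57304302 -0.31050009 -0.20508253] 0.0
```

View pics/w3.png

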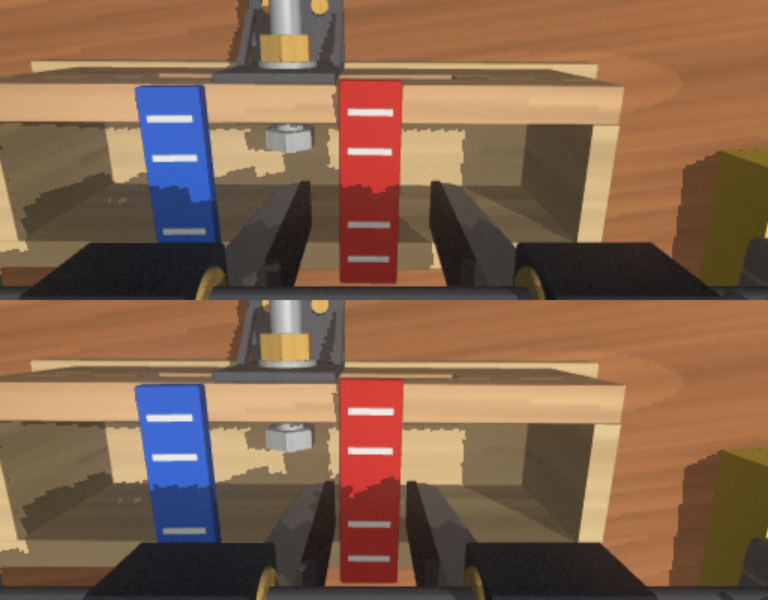

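Run:
```python
from h import *
robot.servo_line([539.4,-44.5,83],feed=100)
grip(0.0,15)
o=robot.observe();print(o["tcp_pos"],o["grip_width"],o["contact_force"],o["grip_force"])
if o["grip_width"]>.2:
    robot.servo_line([539.4,-44.5,190],feed=150)
    o=robot.observe();print(o["tcp_pos"],o["grip_width"],o["contact_force"],o["grip_force"],o["t"])
im,i=shot("wrist");cv2.imwrite("pics/w4.png",cv2.resize(im,(800,600))[:,:,::-1])
```

```text
[539.42171309 -44.48339212  83.04763691] 0.004887396997387108 [-0.02697717  0.0166386  -0.50955887] 0.0
```

View pics/w4.png

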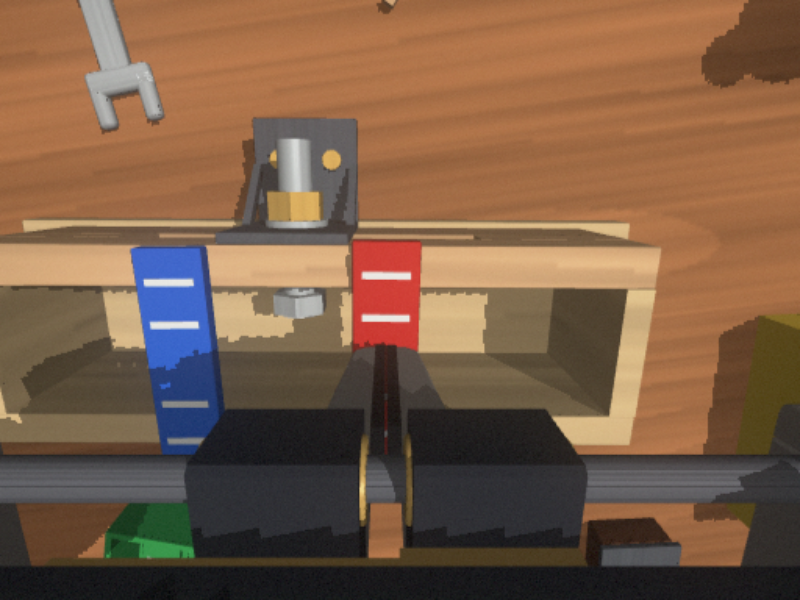

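Run:
```python
from h import *
i=viewer.camera_info("wrist");K=np.array(i["camera_matrix"]);R=np.array(i["R"]);t=np.array(i["t"])
o=robot.observe();p=o["tcp_pos"];print("cam",-R.T@t,p,o["joints"])
def pr(X):
    c=K@(R@np.array(X)+t);return np.round(c[:2]/c[2]*800/512).tolist()
for dz in (0,19,40,60): print(dz,pr(p+[0,0,dz]))
c,s=np.cos(-.132),np.sin(-.132)
for d in (-50,0,50):
  for z in (106,): print(d,z,pr([539.4+c*d,-44.5+s*d,z]))
print(pr([560,-3,65]))
```

```text
cam [610.91098196 -53.6862529  285.00411093] [539.41582224 -44.47935226  83.01655493] [-0.84109118  0.73785361  1.20886594  2.00237114 -0.83255228  1.01704562
 -0.92192734]
0 [386.0, 341.0]
19 [386.0, 356.0]
40 [386.0, 375.0]
60 [386.0, 399.0]
-50 106 [386.0, 462.0]
0 106 [386.0, 359.0]
50 106 [386.0, 242.0]
[299.0, 301.0]
```

The shut finger tips appear to sit on top of the packer (row 345), so they seem to end higher than the TCP reading implies. I'll step down until the grip catches.

Run:
```python
from h import *
x,y=539.4-8,-44.5+1
grip(0.42)
for z in (77,71,65,59):
    robot.servo_line([x,y,z],feed=100)
    o=robot.observe();print(z,"desc",o["contact_force"].round(1))
    if np.abs(o["contact_force"]).max()>8: break
    grip(0.0,15)
    o=robot.observe();print(z,o["grip_width"],o["grip_force"],o["contact_force"].round(1),o["t"])
    if o["grip_width"]>.2: break
    grip(0.42)
```

```text
77 desc [-0.  -0.5 -0.2]
77 0.0037077030868535444 0.0 [ 0.4 -0.5 -0.3] 14.9417
71 desc [ 0.  -0.3  0.7]
71 0.3019918099562261 14.997047334909439 [ 0.  -0.8  0.2] 16.225
```

Run:
```python
from h import *
x,y=539.4-8,-44.5+1
grip(0.42)
robot.servo_line([x,y,63],feed=100); o=robot.observe();print(o["contact_force"].round(1))
grip(0.0,20)
o=robot.observe();print(o["grip_width"],o["grip_force"],o["contact_force"].round(1),o["t"])
robot.servo_line([x,y,180],feed=150)
o=robot.observe();print(o["tcp_pos"],o["grip_width"],o["grip_force"],o["t"])
im,i=shot("wrist");cv2.imwrite("pics/w5.png",cv2.resize(im,(800,600))[:,:,::-1])
for n in ["red_packer_center","blue_packer_center","bolt_head","fence","bracket"]: print(n,pts(n,"wrist",i))
im,i=shot("scene");print(pts("red_packer_center","scene",i)); cv2.imwrite("pics/s5.png",cv2.resize(im[120:290,100:330],(800,591))[:,:,::-1])
```

```text
[-0.2  0.4 -1.1]
0.3048572965294896 19.997954964637756 [ 1.4 -0.4 -1.1] 17.1583
[530.82437402 -43.13731596 179.2160829 ] 0.3024351566808018 19.997961223125458 18.0917
red_packer_center [(0.79, [536, -42, 219])]
blue_packer_center [(0.63, [548, 47, 100])]
bolt_head [(0.55, [560, -3, 66])]
fence [(0.81, [545, -10, 2])]
bracket [(0.82, [546, 2, 4])]
[(0.75, [544, -41, 214])]
```

View pics/s5.png

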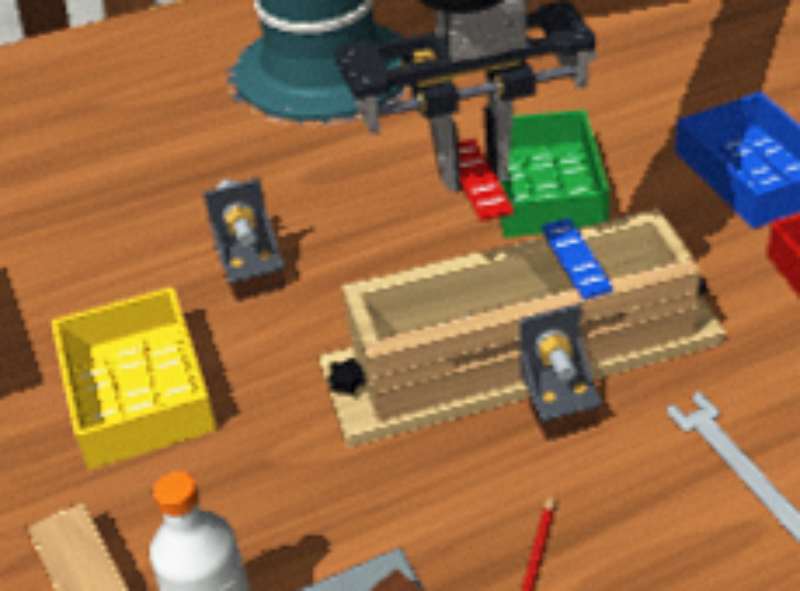

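The held packer reads z≈217 at TCP 179, so the fingers end about 30 mm above the reported TCP. I'll apply that offset, place red, then fetch blue.

```bash
cat >> h.py <<'E'
def pick(x,y,yaw,zc):
    r,q=best([x,y,150],yaw); robot.movep([x,y,150],r); grip(0.55)
    robot.servo_line([x,y,zc-40],feed=140); grip(0.0,20)
    o=robot.observe(); print("grip",o["grip_width"],o["grip_force"],o["contact_force"],o["t"])
    robot.servo_line([x,y,150],feed=180)
    o=robot.observe(); print("lift",o["grip_width"],o["grip_force"],o["t"])
def place(x,y,yaw):
    r,q=best([x,y,100],yaw); robot.movep([x,y,100],r)
    robot.servo_line([x,y,-8],feed=150); o=robot.observe(); print(o["contact_force"]);grip(0.44)
    o=robot.observe(); print("rel",o["grip_width"],o["contact_force"],o["t"])
    robot.servo_line([x,y,100],feed=220)
E
python3 - <<'E'
from h import *
place(615.5,318,-.14)
im,i=shot("scene");print(pts("red_packer_center","scene",i))
cv2.imwrite("pics/s6.png",cv2.resize(im[120:290,200:430],(800,591))[:,:,::-1])
pick(548,42.5,-.13,104)
E
```

```text
[-0.463438   -0.77977724  0.27536002]
rel 0.4405480257894286 [ 0.54342653 -0.20747099 -0.19663484] 21.625
[(0.44, [609, 321, 10])]
grip 0.3014492798992476 19.996900856494904 [-1.03804885  0.40685159  4.244573  ] 25.9583
lift 0.30187449666533794 19.99614268541336 26.5833
```

View pics/s6.png

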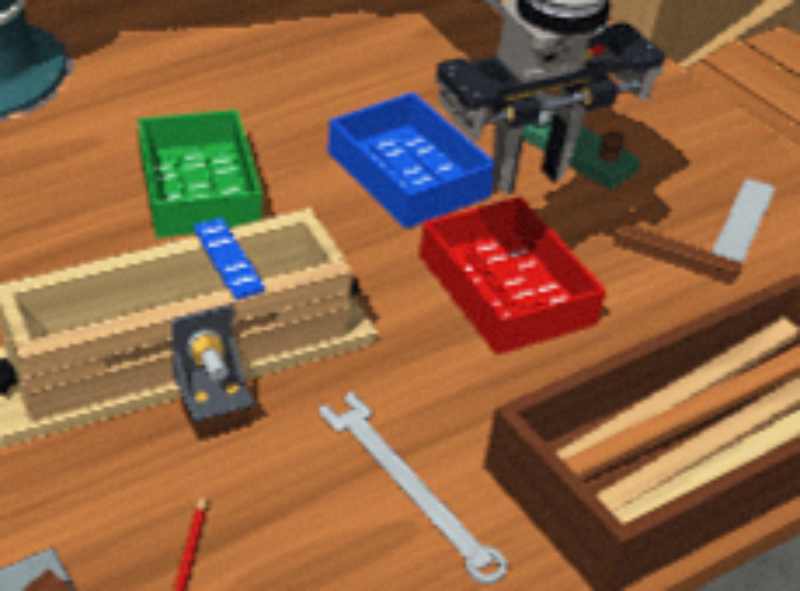

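Red is in the red bin with the gripper clear above it. Next: place blue and look down on the head.

Run:
```python
from h import *
place(420,335,0.0)
r,q=best([535,2,140],-.13); robot.movep([535,2,140],r)
o=robot.observe();print(o["t"],o["tcp_pos"])
im,i=shot("wrist");cv2.imwrite("pics/w7.png",cv2.resize(im,(800,600))[:,:,::-1])
for n in ["bolt_head","fence","bracket"]: print(n,pts(n,"wrist",i))
K=np.array(i["camera_matrix"]);R=np.array(i["R"]);t=np.array(i["t"]);C=-R.T@t
print("cam",C)
for d in viewer.silhouettes("bolt_head","wrist")[:3]:
    v,u=np.nonzero(d["mask"]);print(d["confidence"],len(u),u.mean(),v.mean(),u.min(),u.max(),v.min(),v.max())
for c in("scene","top"):
    im,i=shot(c);print(c,[(n,pts(n,c,i)) for n in("red_packer_center","blue_packer_center","bolt_head")])
cv2.imwrite("pics/s7.png",im[...,::-1])
```

```text
[ 0.36664231 -1.07970591 -0.52549102]
rel 0.4424127591539917 [-0.72829976  0.12369248  0.39021228] 29.4083
31.6417 [534.33887264   2.57002278 139.01369407]
bolt_head []
fence [(0.6, [547, -12, 0])]
bracket [(0.73, [547, 2, 2])]
cam [606.3066718   -6.27854535 340.82990789]
0.89 1218 249.59031198686372 123.73563218390805 237 263 81 174
scene [('red_packer_center', [(0.54, [613, 321, 15])]), ('blue_packer_center', [(0.53, [422, 342, 15])]), ('bolt_head', [(0.66, [258, -186, 64])])]
top [('red_packer_center', [(0.66, [609, 319, 13])]), ('blue_packer_center', [(0.65, [415, 333, 17]), (0.54, [607, 318, 10])]), ('bolt_head', [(0.52, [254, -190, 66])])]
```

View pics/w7.png

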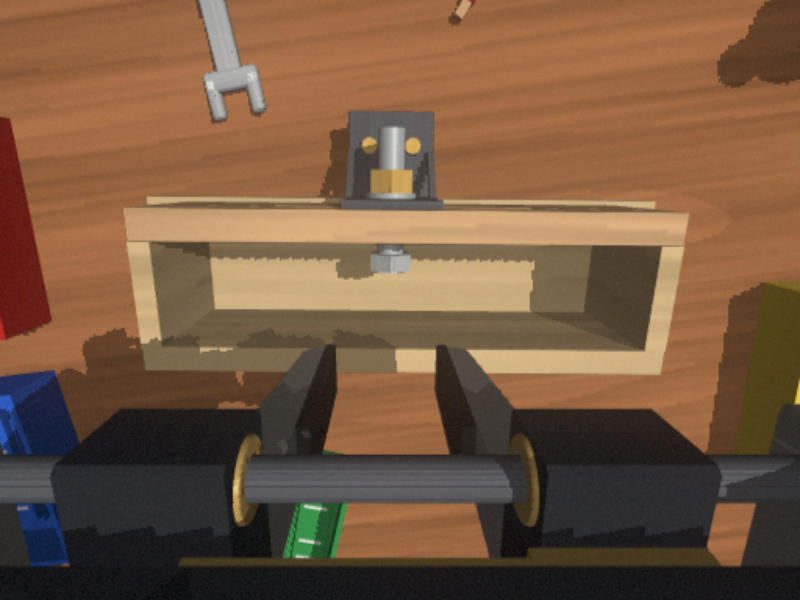

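Run:
```python
from h import *
i=viewer.camera_info("wrist");K=np.array(i["camera_matrix"]);R=np.array(i["R"]);t=np.array(i["t"]);C=-R.T@t
o=robot.observe();print(o["tcp_pos"],Ro.from_rotvec(o["tcp_rot"]).as_matrix().round(3).tolist(),o["joints"].round(2))
def at(u,v,z):
    d=R.T@np.linalg.inv(K)@[u*.64,v*.64,1];return (C+d*(z-C[2])/d[2]).round(1)
for a in [(390,248,79),(390,273,79),(390,261,76),(391,243,100),(391,350,100),(125,208,100),(687,213,100),(126,241,100),(685,245,100)]: print(a,at(*a))
def pr(X):
    c=K@(R@np.array(X,float)+t);return (c[:2]/c[2]/.64).round()
p=o["tcp_pos"]
for dz in(0,20,30,40):
  for dx in(-10,10): print(dz,dx,pr(p+[dx*.99,-dx*.13,dz]))
```

```text
[535.01709457   2.02143872 140.02806024] [[0.992, -0.13, 0.0], [-0.13, -0.992, 0.0], [0.0, -0.0, -1.0]] [-1.02  0.7   1.35  1.98 -0.78  1.13 -1.03]
(390, 248, 79) [570.2  -5.1  79. ]
(390, 273, 79) [555.4  -3.2  79. ]
(390, 261, 76) [562.1  -4.1  76. ]
(391, 243, 100) [575.7  -6.1 100. ]
(391, 350, 100) [514.9   1.7 100. ]
(125, 208, 100) [612.3 130.7 100. ]
(687, 213, 100) [ 571.1 -163.5  100. ]
(126, 241, 100) [595.4 135.  100. ]
(685, 245, 100) [ 554.  -163.1  100. ]
0 -10 [386. 360.]
0 10 [386. 321.]
20 -10 [386. 378.]
20 10 [386. 334.]
30 -10 [386. 388.]
30 10 [386. 342.]
40 -10 [386. 399.]
40 10 [386. 351.]
```

Fence yaw comes out at -0.138, and the gap measures 61 mm. The bolt axis is at column 390, putting the head at (561,-4), which agrees with both the wall edge and the head pixels. The fingers fit, so I'll descend in checked steps.

Run:
```python
from h import *
x,y=560.3,-4.0
r=min(down(-.138),key=lambda r:(Ro.from_rotvec(robot.observe()["tcp_rot"]).inv()*Ro.from_rotvec(r)).magnitude())
robot.servo_line([x,y,140],feed=80,rotation=r)
for z in (80,55,40,28.5):
    robot.servo_line([x,y,z],feed=80)
    f=robot.observe()["contact_force"];print(z,f.round(1))
    if np.abs(f).max()>8: raise SystemExit
grip(0.0,40)
robot.hold(0.4)
o=robot.observe();print(o["tcp_pos"],o["grip_width"]*92,o["grip_force"],o["contact_force"].round(1),o["wrist_torque"].round(2),o["t"])
im,i=shot("wrist");cv2.imwrite("pics/w8.png",cv2.resize(im,(800,600))[:,:,::-1])
```

```text
80 [0.3 0.3 0.4]
55 [ 0.9 -0.9  0. ]
40 [-0.  -0.1 -0.1]
28.5 [ 0.3 -0.7  0.2]
[560.49353044  -3.65709927  28.6552658 ] 23.357473808912655 40.00553960446268 [0.5 3.4 2.3] [ 0.69  0.03 -0.03] 35.55
```

View pics/w8.png

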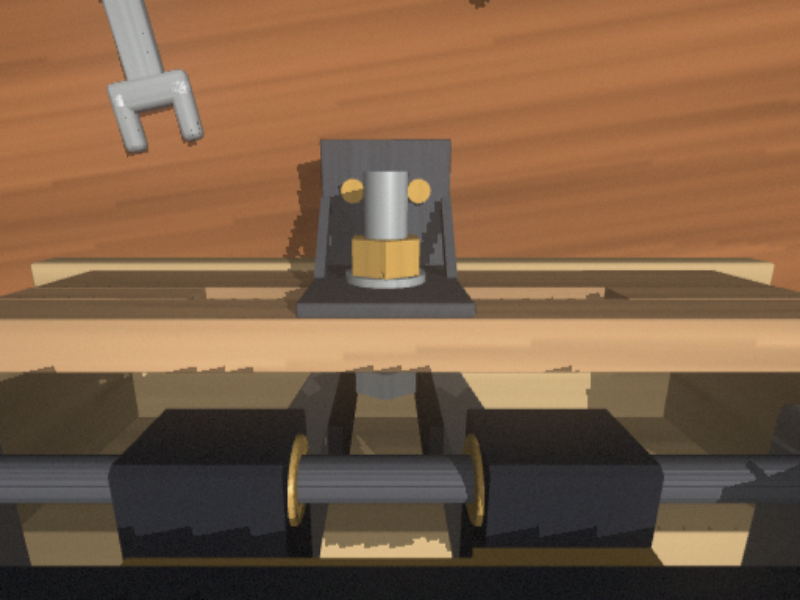

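The fingers hold the hex flats: 23.4 mm apart at 40 N, and the head shows between the pads at (387,385). There are no stray forces and the packers are in their bins, so I'll hand in.

Run:
```python
from h import *
o=robot.observe();print(o["grip_width"]*92,o["grip_force"],o["t"])
print(robot.job_done())
```

```text
23.019916314474557 40.00598068814725 35.6
the job is handed in; nothing more can be done
None
```

The job is handed in at about 36 s, with no verdict shown: the camera networks place both packers inside their own bins, and the gripper still holds the bolt head across its flats at 40 N. The bolt's angle was not measured directly. The fingers end about 30 mm short of the reported TCP, so I set the grip height to allow for that.

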